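Serve the sweets with the scoop

ROBOT

A 6-joint arm with a two-finger parallel gripper is mounted at the origin on the work surface. World frame = base frame: x ahead of the robot, y to its left, z up, the work surface at z = 0. Lengths are in m, angles in rad, forces in N, time in s.
With the tool pointing down it reaches from about 0.35 to 0.775 m from the base axis. Payload 5.5 kg.
Tool frame: the origin (TCP) lies between the finger pads; the fingertips stand 11 mm ahead of it and the grasp point (between the pads) lies 8 mm behind it (tips_ahead is the distance from the TCP to the fingertips, in m); z points along the fingers, y is the line along which they close (so a half turn about z gives the same grasp; the last joint's range is limited). The gripper opens to 85 mm and grips with 20 to 120 N. Pads are 22 mm wide; open, the fingers measure 114 mm over their backs; the gripper's body (76 mm by 85 mm) begins 54 mm behind the grasp point. The pads swing forward as they close: fully open they stand 13 mm farther back than shut.
Start: joints at [-1.454, 0.313, 0.046, 1.304, 0, 1.431], TCP at [0.146, -0.556, 0.242] pointing down, gripper open.
Joint ranges: [-2.76, 2.76], [-0.86, 1.69], [-1.03, 1.26], [-2.2, 2.34], [-1.47, 1.5], [-3.14, 3.14]. Speed limits (rad/s): [2.57, 2.57, 3.14, 3.14, 3.14, 3.14].

INTERFACE

Orientations are given as a unit quaternion [w, x, y, z].
In Python, from workcell import * gives the robot as it stands. The module is installed in compiled form; this text tells all that it offers.
- The arm moves only by the tool jog_arm, never from a script. Its argument "moves" is a list of rows, each an object with "fingers": the closure, from 0 (fully open) to 1 (shut); "slide": the shift along the tool's x, y, z in mm, a list of three; "angular": the turn, a rotation vector about the tool's x, y, z in degrees, a list of three. A call has 1 to 10 rows; each row is the pose to reach, as a shift and turn from the pose commanded when the call began, along the tool's axes at that moment; what a row does not reach only later rows make up. A row lasts 1/12 s, in which the tool goes at most 41.7 mm and 7.16 degrees, less where a joint would pass 70% of its speed; a pose out of reach is approached as far as the arm can. A call with a gripper value outside its range is refused whole. The fingers move at their own pace and stop on an object; "squeeze" is the grip in N (left out, the last holds). Time passes only in rows, so rows that repeat a pose let the fingers close. It gives the time, the measured TCP pose, the force, the opening and the grip force at its end, in the units of the state.
- get_state(): the state, without advancing time (a new reading comes with each control period).
- read_camera(name): name is "side" or "top"; returns a dict with "color" (480x640x3 uint8, red, green, blue), "fovy" (degrees; the focal length in pixels is half the picture's height over the tangent of half this angle, whatever the lens; pixels are square), "cx", "cy" (the principal point, pixels), "world_from_camera" (4x4, takes a point from camera to world coordinates). Camera axes: x right, y down, z forward; pixel columns grow to the right and rows downward; lengths in m; the calibration is good to about 2 mm. A picture is of the moment at which its call begins. There is no depth.
- hand_in(): hands the job in; it is judged then, once.
Trained networks look in a picture, given as the dict that the camera call returned (one of the last four; its "shot" number tells which), for a name from the list of things; names that differ only in an ending like _2 or _b are one class to them, and where a whole thing is asked for, a point or a joint stands for the part that bears it (a point fixed in the world has none). Each returns a list of dicts, best first, with "p" (0 to 1); they miss things now and then, are a little off and sometimes report something else, mostly with a low value. They report only what shows in the picture. A call takes as long as a camera call. They do not tell look-alikes from the thing itself.
- look_for(target, picture): "point" ([column, row] in pixels, amid what is visible of it).
- tip_of(target, picture): "point" ([column, row] in pixels: a listed point, or the origin of a listed thing).
The state is a dict: "clock": time; "joint_pos": joint angles; "qvel": joint speeds; "tau": joint torques, N m; "tcp_pos": TCP position; "orientation": TCP orientation; "wrist_force": force on the tool from outside, world axes, zero at the start; "ft_torque": the same for the moment, N m; "finger_gap": finger opening in m; "grip_force": force on a finger pad.
Only numpy, scipy, OpenCV 4.12 (cv2) and the standard library are available. Lean on these libraries where they do the work, as an engineer would, in place of code of your own. Each camera call takes 0.05 s, during which the arm holds its last target. There are 200 camera calls.

TASK

Take the scoop from its wooden board, scoop foil-wrapped sweets out of the blue tub and tip at least four of the six into the white bowl, then stand the scoop upright on its board again and let go. Do not touch the sweets with the gripper's fingers, spill none (the others stay in the tub), and leave the bowl and everything else on the table where it is.

Things in the scene. Friction and masses are not known exactly. Their poses are not given: they have to be found in the camera images.
- scoop: steel scoop, 0.10 to 0.17 kg, standing flat on the board, nose towards the robot within 50 degrees. Origin: centre of the pan's underside; x to the open nose, z up. Pan: flat floor 93 mm long (x), 92 mm wide, 2.5 mm thick; back and side walls 40 mm high, 3 mm thick, the sides slope down from mid-pan to nothing 15 mm short of the nose; front open. Rigid upright handle above the back of the pan
- scoop_grip (a point): centre of the scoop's wooden handle block, 30 mm (scoop x) by 18 mm (scoop y) by 52 mm tall, at x = -35, y = 0, z = 101 mm in the scoop's frame; best pinched across its 18 mm, from above
- scoop_lip (a point): middle of the scoop's front edge, at the underside (46.5 mm ahead of the scoop's origin)
- tub: blue plastic tub with the sweets, open on top, fixed. Origin: centre of its underside; x along its length, pointing away from the robot within 20 degrees; z up. Inside 108 mm wide (y), floor 230 mm long, mouth 290 mm long: both ends slope outwards by 30 mm from floor to rim. Floor 4 mm up, rim 55 mm up. The sweets start one layer deep in the half towards the robot (x below -10 mm); the other half is empty
- bowl: loose white china bowl, upright. Origin: centre of its underside. Mouth radius 90 mm, rim 70 mm above the table, inner floor 5 mm up with radius about 40 mm; mass 0.36 to 0.6 kg. On one side of the tub; the board is on the other, which side is which varies
- scoop_pan (a point): middle of the scoop's pan, 20 mm above its underside
- bowl_mid (a point): point on the bowl's axis, 50 mm above its underside
- board: light wooden board, 220 mm (x) by 160 mm (y) by 14 mm thick, fixed to the table, on which the scoop stands. Origin: centre of its underside, z up
- sweet1: purple foil-wrapped chocolate ball, 28 mm in diameter, 14 g; origin at its centre. It rolls from about 8 degrees of slope
- sweet2: gold foil-wrapped chocolate ball, 28 mm in diameter, 14 g; origin at its centre. It rolls from about 8 degrees of slope
- sweet3: red foil-wrapped chocolate ball, 28 mm in diameter, 14 g; origin at its centre. It rolls from about 8 degrees of slope
- sweet4: green foil-wrapped chocolate ball, 28 mm in diameter, 14 g; origin at its centre. It rolls from about 8 degrees of slope
- sweet5: purple foil-wrapped chocolate ball, 28 mm in diameter, 14 g; origin at its centre. It rolls from about 8 degrees of slope
- sweet6: gold foil-wrapped chocolate ball, 28 mm in diameter, 14 g; origin at its centre. It rolls from about 8 degrees of slope
- tart1: small foil-cased iced tart, 68 mm wide, 22 mm high, a bystander; origin at the centre of its underside
- tart2: another such tart, a bystander; origin at the centre of its underside
- mug: blue mug, 80 mm wide, 90 mm high, a bystander; origin at the centre of its underside
- jar: jar with red lid, 70 mm wide, 100 mm high, a bystander; origin at the centre of its underside
- can: drinks can, 66 mm wide, 115 mm high, a bystander; origin at the centre of its underside
Things that resemble listed ones, but are neither listed nor needed, are in the scene too. Leave any turquoise look-alike of the scoop alone.

How it is judged:
On the way, in this order (a step that is already met when the one before it is completed fails the run):
1. the scoop, lifted clear above the tub's rim, carries at least one sweet (height (world z) of scoop_lip above 0.08 m and distance between any of sweet1, sweet2, sweet3, sweet4, sweet5, sweet6 and scoop_pan below 0.05 m), for 0.2 s.
2. at least four sweets lie in the bowl ((distance between each of sweet1, sweet2, sweet3, sweet4 and bowl_mid below 0.068 m or distance between each of sweet1, sweet2, sweet3, sweet5 and bowl_mid below 0.068 m or distance between each of sweet1, sweet2, sweet3, sweet6 and bowl_mid below 0.068 m or distance between each of sweet1, sweet2, sweet4, sweet5 and bowl_mid below 0.068 m or distance between each of sweet1, sweet2, sweet4, sweet6 and bowl_mid below 0.068 m or distance between each of sweet1, sweet2, sweet5, sweet6 and bowl_mid below 0.068 m or distance between each of sweet1, sweet3, sweet4, sweet5 and bowl_mid below 0.068 m or distance between each of sweet1, sweet3, sweet4, sweet6 and bowl_mid below 0.068 m or distance between each of sweet1, sweet3, sweet5, sweet6 and bowl_mid below 0.068 m or distance between each of sweet1, sweet4, sweet5, sweet6 and bowl_mid below 0.068 m or distance between each of sweet2, sweet3, sweet4, sweet5 and bowl_mid below 0.068 m or distance between each of sweet2, sweet3, sweet4, sweet6 and bowl_mid below 0.068 m or distance between each of sweet2, sweet3, sweet5, sweet6 and bowl_mid below 0.068 m or distance between each of sweet2, sweet4, sweet5, sweet6 and bowl_mid below 0.068 m or distance between each of sweet3, sweet4, sweet5, sweet6 and bowl_mid below 0.068 m)), for 0.3 s.
At the end, for the whole second after the job is handed in: At least four sweets lie inside the bowl (centres within 68 mm of bowl_mid), the others in bowl or tub; the bowl is upright and within 40 mm of its start; the scoop stands upright (within 0.1 rad) flat on its board, its pan centred over the board; all at rest ((distance between each of sweet1, sweet2, sweet3, sweet4 and bowl_mid below 0.068 m or distance between each of sweet1, sweet2, sweet3, sweet5 and bowl_mid below 0.068 m or distance between each of sweet1, sweet2, sweet3, sweet6 and bowl_mid below 0.068 m or distance between each of sweet1, sweet2, sweet4, sweet5 and bowl_mid below 0.068 m or distance between each of sweet1, sweet2, sweet4, sweet6 and bowl_mid below 0.068 m or distance between each of sweet1, sweet2, sweet5, sweet6 and bowl_mid below 0.068 m or distance between each of sweet1, sweet3, sweet4, sweet5 and bowl_mid below 0.068 m or distance between each of sweet1, sweet3, sweet4, sweet6 and bowl_mid below 0.068 m or distance between each of sweet1, sweet3, sweet5, sweet6 and bowl_mid below 0.068 m or distance between each of sweet1, sweet4, sweet5, sweet6 and bowl_mid below 0.068 m or distance between each of sweet2, sweet3, sweet4, sweet5 and bowl_mid below 0.068 m or distance between each of sweet2, sweet3, sweet4, sweet6 and bowl_mid below 0.068 m or distance between each of sweet2, sweet3, sweet5, sweet6 and bowl_mid below 0.068 m or distance between each of sweet2, sweet4, sweet5, sweet6 and bowl_mid below 0.068 m or distance between each of sweet3, sweet4, sweet5, sweet6 and bowl_mid below 0.068 m) and (distance between sweet1 and bowl_mid below 0.068 m or (x of sweet1 in the frame of tub between -0.145 and 0.145 m and y of sweet1 in the frame of tub between -0.06 and 0.06 m and height (world z) of sweet1 below 0.06 m)) and (distance between sweet2 and bowl_mid below 0.068 m or (x of sweet2 in the frame of tub between -0.145 and 0.145 m and y of sweet2 in the frame of tub between -0.06 and 0.06 m and height (world z) of sweet2 below 0.06 m)) and (distance between sweet3 and bowl_mid below 0.068 m or (x of sweet3 in the frame of tub between -0.145 and 0.145 m and y of sweet3 in the frame of tub between -0.06 and 0.06 m and height (world z) of sweet3 below 0.06 m)) and (distance between sweet4 and bowl_mid below 0.068 m or (x of sweet4 in the frame of tub between -0.145 and 0.145 m and y of sweet4 in the frame of tub between -0.06 and 0.06 m and height (world z) of sweet4 below 0.06 m)) and (distance between sweet5 and bowl_mid below 0.068 m or (x of sweet5 in the frame of tub between -0.145 and 0.145 m and y of sweet5 in the frame of tub between -0.06 and 0.06 m and height (world z) of sweet5 below 0.06 m)) and (distance between sweet6 and bowl_mid below 0.068 m or (x of sweet6 in the frame of tub between -0.145 and 0.145 m and y of sweet6 in the frame of tub between -0.06 and 0.06 m and height (world z) of sweet6 below 0.06 m)) and x of scoop in the frame of board between -0.11 and 0.11 m and y of scoop in the frame of board between -0.08 and 0.08 m and z of scoop in the frame of board between 0.009 and 0.019 m and angle between each of scoop, bowl's own z axis and vertical below 0.1 rad and distance of bowl from where it was at the start of the episode below 0.04 m and linear speed of scoop below 0.02 m/s and linear speed of each of sweet1, sweet2, sweet3, sweet4, sweet5, sweet6 below 0.05 m/s); the robot touches nothing.
It fails at once if the fingers touch a sweet (contact force between the fingers and sweet1 above 0.3 N or contact force between the fingers and sweet2 above 0.3 N or contact force between the fingers and sweet3 above 0.3 N or contact force between the fingers and sweet4 above 0.3 N or contact force between the fingers and sweet5 above 0.3 N or contact force between the fingers and sweet6 above 0.3 N).
It fails at once if a bystander is moved by more than 40 mm (distance of any of tart1, tart2, mug, jar, can from where it was at the start of the episode above 0.04 m).
It fails at once if the bowl is pushed by more than 40 mm or tipped (distance of bowl from where it was at the start of the episode above 0.04 m or angle between bowl's own z axis and vertical above 0.4 rad).
It also fails if it takes over 64 s, if anything falls off the work surface, if the arm or the gripper's body presses on something with over 40 N, if the wrist force passes 120 N, or if a joint passes its speed limit or range.

## Working session

There is one attempt and no reset: what is moved stays moved. The work goes in short steps, Python scripts to look and compute and a tool call to move; the robot and the scene stay as the last step left them, time stands still between calls to the robot, and variables do not carry over. Pictures are saved under pics/ and viewed, at most 10 in all, crops included, and the job is handed in when it is done.

Besides the shell and the picture viewer there is one more tool, called after "Request:" by a JSON object that holds its "op" and its "data". jog_arm: Moves the arm, as the interface text tells. Its arguments: {"type":"object","properties":{"moves":{"type":"array","items":{"type":"object","properties":{"fingers":{"type":"number"},"slide":{"type":"array","items":{"type":"number"}},"angular":{"type":"array","items":{"type":"number"}}}}},"squeeze":{"type":"number"}},"required":["moves"]}

```bash
mkdir -p pics
cat > h.py <<'E'
from workcell import *
import numpy as np, cv2
def ray(p,uv):
    f=240/np.tan(np.radians(p["fovy"])/2); T=np.array(p["world_from_camera"])
    d=T[:3,:3]@np.array([(uv[0]-p["cx"])/f,(uv[1]-p["cy"])/f,1]); return T[:3,3],d
def atz(p,uv,z):
    o,d=ray(p,uv); return o+d*(z-o[2])/d[2]
def tri(p,a,q,b):
    A=[];y=[]
    M=0;v=0
    for pic,uv in((p,a),(q,b)):
        o,d=ray(pic,uv); d=d/np.linalg.norm(d); P=np.eye(3)-np.outer(d,d); M=M+P; v=v+P@o
    return np.linalg.solve(M,v)
def proj(p,X):
    f=240/np.tan(np.radians(p["fovy"])/2); T=np.linalg.inv(np.array(p["world_from_camera"])); c=T[:3,:3]@X+T[:3,3]
    return [p["cx"]+f*c[0]/c[2],p["cy"]+f*c[1]/c[2]]
def save(p,n): cv2.imwrite("pics/"+n+".png",p["color"][:,:,::-1])
E
python3 - <<'E'
from h import *
np.set_printoptions(precision=3,suppress=True)
t=read_camera("top"); s=read_camera("side"); save(t,"t0"); save(s,"s0")
for p,n in((t,"top"),(s,"side")):
    print(n,p["fovy"],np.array(p["world_from_camera"])[:3].tolist())
    for k in "scoop scoop_grip scoop_lip scoop_pan tub bowl bowl_mid board sweet1 tart1 mug jar can".split():
        print(k,[(np.round(d["point"],0).tolist(),round(d["p"],2)) for d in tip_of(k,p)[:4]])
print(get_state())
E
```

```text
top 43.675840974545196 [[-0.005230482806453823, -0.9834847184163297, 0.18091558996162715, 0.3197011215852439], [-0.9999838229790862, 0.004739775545664276, -0.0031445680002508726, 0.0905721753921433], [0.002235135285138167, -0.18092911089520378, -0.9834935998779696, 1.432138195124417]]
scoop [([234.0, 265.0], 0.88), ([138.0, 353.0], 0.77)]
scoop_grip [([224.0, 244.0], 0.9), ([138.0, 355.0], 0.67)]
scoop_lip [([121.0, 342.0], 0.82), ([237.0, 287.0], 0.56)]
scoop_pan [([133.0, 352.0], 0.93), ([229.0, 266.0], 0.72), ([235.0, 264.0], 0.26)]
tub [([360.0, 256.0], 0.88)]
bowl [([477.0, 283.0], 0.95)]
bowl_mid [([485.0, 275.0], 0.94)]
board []
sweet1 [([352.0, 281.0], 0.67), ([380.0, 271.0], 0.66), ([366.0, 274.0], 0.61), ([384.0, 285.0], 0.6)]
tart1 [([299.0, 341.0], 0.67), ([435.0, 342.0], 0.63), ([364.0, 275.0], 0.22)]
mug [([287.0, 184.0], 0.95)]
jar [([427.0, 186.0], 0.58), ([291.0, 185.0], 0.16)]
can [([354.0, 170.0], 0.74), ([288.0, 184.0], 0.57), ([478.0, 282.0], 0.55), ([229.0, 265.0], 0.34)]
side 43.24140381295881 [[0.9924728721306656, -0.09757065670536816, 0.07401057380395415, 0.4
[... 651 characters left out ...]
297.0, 307.0], 0.6), ([428.0, 355.0], 0.59), ([317.0, 301.0], 0.57)]
tart1 [([242.0, 260.0], 0.9), ([247.0, 373.0], 0.69)]
mug [([402.0, 236.0], 0.8)]
jar [([433.0, 353.0], 0.64), ([248.0, 375.0], 0.55)]
can [([429.0, 280.0], 0.64)]
{'clock': 1.4, 'joint_pos': array([-1.454,  0.313,  0.046,  1.304, -0.   ,  1.431]), 'qvel': array([ 0.001, -0.001, -0.002, -0.001, -0.001, -0.002]), 'tau': array([ -0.001, -48.046,  29.881,   0.   ,   0.   ,   0.   ]), 'tcp_pos': array([ 0.146, -0.556,  0.242]), 'orientation': array([ 0.   ,  0.992,  0.128, -0.   ]), 'wrist_force': array([-0.866, -0.121, -0.365]), 'ft_torque': array([ 0.021,  0.041, -0.002]), 'grip_force': 0.0, 'finger_gap': 0.08550103165180516}
```

```bash
ls pics
```

```text
s0.png
t0.png
```

View pics/t0.png

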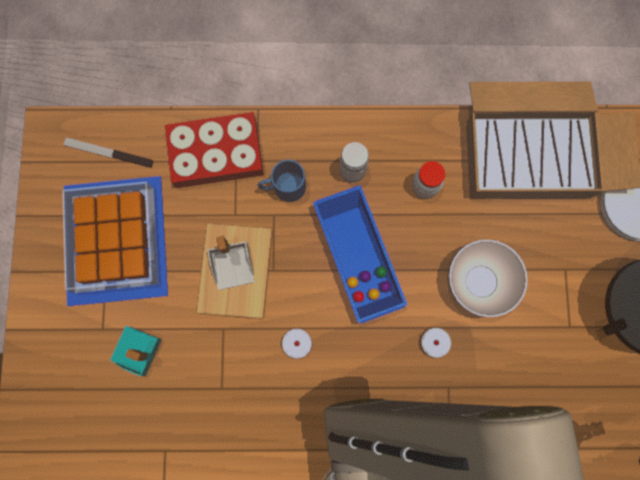

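View pics/s0.png

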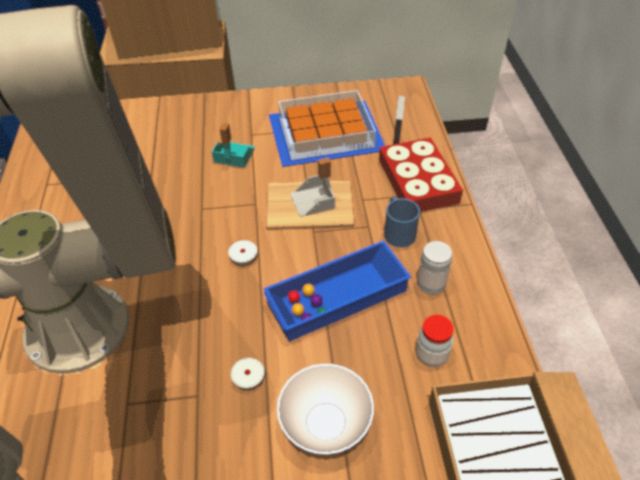

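Run:
```python
from h import *
np.set_printoptions(precision=3,suppress=True)
t=read_camera("top"); s=read_camera("side")
c=[atz(t,u,.055) for u in((314,203),(361,188),(405,303),(360,321))]
print("tubrim",np.array(c)); c=np.array(c); far=(c[0]+c[1])/2; near=(c[2]+c[3])/2; d=far-near
print("tub c",(far+near)/2,"len",np.linalg.norm(d),"w",np.linalg.norm(c[0]-c[1]),"yaw",np.degrees(np.arctan2(d[1],d[0])))
print("tub net",atz(t,(360,256),0),atz(s,(338,298),0))
print("grip",tri(t,(224,244),s,(326,168)),atz(t,(224,244),.115),atz(s,(326,168),.115))
print("lip",tri(t,(237,287),s,(292,205)),atz(t,(237,287),.014),atz(s,(292,205),.014))
print("scoop",atz(t,(234,265),.014),atz(s,(313,204),.014))
print("bowlmid",tri(t,(485,275),s,(326,409)),atz(t,(487,278),.07),"bowl",atz(t,(477,283),0),atz(s,(325,419),0))
print("board corners",np.array([atz(t,u,.014) for u in((209,225),(271,229),(264,317),(198,313))]))
print("tarts",atz(t,(297,343),.02),atz(t,(436,342),.02),"mug",atz(t,(289,180),.09),"can",atz(t,(354,156),.115),"jar",atz(t,(432,175),.1))
I=t["color"][170:330,190:420]; cv2.imwrite("pics/c1.png",cv2.resize(I[:,:,::-1],None,fx=3.4,fy=3.4,interpolation=cv2.INTER_CUBIC))
I=s["color"][150:350,250:420]; cv2.imwrite("pics/c2.png",cv2.resize(I[:,:,::-1],None,fx=3,fy=3,interpolation=cv2.INTER_CUBIC))
```

```text
tubrim [[ 0.696  0.116  0.055]
 [ 0.733  0.004  0.055]
 [ 0.457 -0.094  0.055]
 [ 0.417  0.011  0.055]]
tub c [0.576 0.009 0.055] len 0.29541763961348805 w 0.11799708267717038 yaw 20.003539608258365
tub net [0.578 0.005 0.   ] [0.577 0.007 0.   ]
grip [0.587 0.316 0.118] [0.586 0.317 0.115] [0.588 0.32  0.115]
lip [0.499 0.299 0.019] [0.502 0.3   0.014] [0.497 0.303 0.014]
scoop [0.555 0.309 0.014] [0.551 0.3   0.014]
bowlmid [ 0.518 -0.282  0.054] [ 0.512 -0.282  0.07 ] bowl [ 0.51  -0.276  0.   ] [ 0.513 -0.277  0.   ]
board corners [[0.654 0.372 0.014]
 [0.643 0.221 0.014]
 [0.43  0.235 0.014]
 [0.44  0.391 0.014]]
tarts [0.369 0.157 0.02 ] [ 0.369 -0.168  0.02 ] mug [0.742 0.173 0.09 ] can [0.791 0.022 0.115] jar [ 0.75  -0.159  0.1  ]
```

View pics/c1.png

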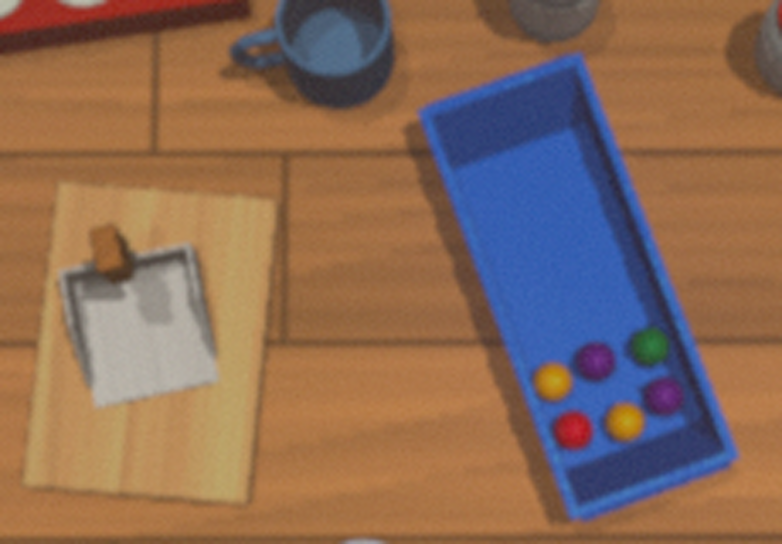

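Request:
{"op": "jog_arm", "data": {"moves": [{"fingers": 0,"slide": [646,-733,0],"angular": [0,0,-176]},{"fingers": 0,"slide": [646,-733,0],"angular": [0,0,-176]},{"fingers": 0,"slide": [646,-733,0],"angular": [0,0,-176]},{"fingers": 0,"slide": [646,-733,0],"angular": [0,0,-176]},{"fingers": 0,"slide": [646,-733,0],"angular": [0,0,-176]},{"fingers": 0,"slide": [646,-733,0],"angular": [0,0,-176]},{"fingers": 0,"slide": [646,-733,0],"angular": [0,0,-176]},{"fingers": 0,"slide": [646,-733,0],"angular": [0,0,-176]},{"fingers": 0,"slide": [646,-733,0],"angular": [0,0,-176]},{"fingers": 0,"slide": [646,-733,0],"angular": [0,0,-176]}]}}

```text
clock: 2.33
tcp_pos: [0.3335, -0.1821, 0.2426]
orientation: [0.001, 0.727, 0.686, 0.0]
wrist_force: [1.0, 0.6, 0.9]
finger_gap: 0.0853
grip_force: 0.0
```

```bash
cat > plan.py <<'E'
# plan.py x y z noseyaw [noseup] : slide mm / rotvec deg to reach TCP pose, tool x = nose
import sys,numpy as np
from scipy.spatial.transform import Rotation as Q
from workcell import get_state
def rot(yaw,up=0):
    a=np.radians(yaw); n=np.array([np.cos(a),np.sin(a),0]); z=np.array([0,0,-1.])
    return Q.from_matrix(np.c_[n,np.cross(z,n),z])*Q.from_euler('y',up,degrees=True)
def lip2tcp(lip,yaw,up,off):   # off: tcp in scoop frame relative to lip (x,z)
    return np.array(lip)+rot(yaw,up).apply([off[0],0,-off[1]])
def plan(p,R):
    s=get_state(); q=s["orientation"]; C=Q.from_quat([q[1],q[2],q[3],q[0]])
    sl=C.inv().apply(np.array(p)-s["tcp_pos"])*1000; rv=np.degrees((C.inv()*R).as_rotvec())
    print("slide",sl.round(1),"rot",rv.round(2),"rows",max(np.linalg.norm(sl)/41.7,np.linalg.norm(rv)/7.16).round(1))
def st():
    s=get_state(); q=s["orientation"]; x=Q.from_quat([q[1],q[2],q[3],q[0]]).apply([1,0,0])
    print("t",s["clock"],"tcp",s["tcp_pos"].round(4),"yaw",np.degrees(np.arctan2(x[1],x[0])).round(1),"up",np.degrees(np.arcsin(x[2])).round(1),"j",s["joint_pos"].round(2),"F",s["wrist_force"].round(1),"gap",round(s["finger_gap"],4),"gf",round(s["grip_force"],1))
if __name__=="__main__":
    a=[float(v) for v in sys.argv[1:]]; st()
    if a: plan(a[:3],rot(a[3],a[4] if len(a)>4 else 0))
E
python3 plan.py .585 .317 .2 191.5
```

```text
t 2.3333 tcp [ 0.3335 -0.1821  0.2426] yaw 86.6 up -0.0 j [-0.71 -0.07 -0.39  1.24  0.    0.92] F [1.  0.6 0.9] gap 0.0853 gf 0.0
slide [513.  221.8  42.5] rot [ 0.0000e+00  9.0000e-02 -1.0485e+02] rows 14.6
```

Request:
{"op": "jog_arm", "data": {"moves": [{"fingers": 0,"slide": [513,222,0],"angular": [0,0,-104.9]},{"fingers": 0,"slide": [513,222,0],"angular": [0,0,-104.9]},{"fingers": 0,"slide": [513,222,0],"angular": [0,0,-104.9]},{"fingers": 0,"slide": [513,222,0],"angular": [0,0,-104.9]},{"fingers": 0,"slide": [513,222,0],"angular": [0,0,-104.9]},{"fingers": 0,"slide": [513,222,0],"angular": [0,0,-104.9]},{"fingers": 0,"slide": [513,222,0],"angular": [0,0,-104.9]},{"fingers": 0,"slide": [513,222,0],"angular": [0,0,-104.9]},{"fingers": 0,"slide": [513,222,0],"angular": [0,0,-104.9]},{"fingers": 0,"slide": [513,222,0],"angular": [0,0,-104.9]}]}}

```text
clock: 3.17
tcp_pos: [0.5232, 0.1895, 0.2424]
orientation: [0.0, 0.188, 0.982, 0.0]
wrist_force: [1.1, -1.3, -0.3]
finger_gap: 0.0855
grip_force: 0.0
```

```bash
python3 plan.py .585 .317 .2 191.5
```

```text
t 3.1667 tcp [0.5232 0.1895 0.2424] yaw 158.3 up -0.0 j [ 0.2   0.28 -0.    1.29 -0.    0.58] F [ 1.1 -1.3 -0.3] gap 0.0855 gf 0.0
slide [-10.3 141.3  42.4] rot [ -0.     0.04 -33.16] rows 4.6
```

Request:
{"op": "jog_arm", "data": {"moves": [{"fingers": 0,"slide": [-10,141,20],"angular": [0,0,-33.2]},{"fingers": 0,"slide": [-10,141,20],"angular": [0,0,-33.2]},{"fingers": 0,"slide": [-10,141,20],"angular": [0,0,-33.2]},{"fingers": 0,"slide": [-10,141,20],"angular": [0,0,-33.2]},{"fingers": 0,"slide": [-10,141,30],"angular": [0,0,-33.2]},{"fingers": 0,"slide": [-10,141,60],"angular": [0,0,-33.2]},{"fingers": 0,"slide": [-10,141,90],"angular": [0,0,-33.2]},{"fingers": 0,"slide": [-10,141,115],"angular": [0,0,-33.2]},{"fingers": 0,"slide": [-10,141,128],"angular": [0,0,-33.2]},{"fingers": 0,"slide": [-10,141,128],"angular": [0,0,-33.2]}]}}

```text
clock: 4.0
tcp_pos: [0.5823, 0.3131, 0.1098]
orientation: [-0.004, -0.097, 0.995, -0.001]
wrist_force: [-0.2, -0.1, 0.4]
finger_gap: 0.0854
grip_force: 0.0
```

Run:
```python
from h import *; import plan as P
np.set_printoptions(precision=3,suppress=True)
P.st(); t=read_camera("top"); s=read_camera("side")
for k,z in(("scoop_grip",.115),("scoop_lip",.014)):
    for n,p in(("t",t),("s",s)):
        print(k,n,[(np.round(d["point"],0),atz(p,d["point"],z)[:2],round(d["p"],2)) for d in tip_of(k,p)[:3]])
I=s["color"][130:250,250:400]; J=t["color"][200:320,180:330]
cv2.imwrite("pics/g.png",cv2.resize(np.hstack([J,I])[:,:,::-1],None,fx=2.6,fy=2.6,interpolation=cv2.INTER_CUBIC))
```

```text
t 4.0 tcp [0.582 0.313 0.11 ] yaw -168.8 up 0.4 j [ 0.37  0.55  0.07  1.11 -0.    0.18] F [-0.2 -0.1  0.4] gap 0.0854 gf 0.0
scoop_grip t [(array([137., 356.]), array([0.34 , 0.499]), 0.58)]
scoop_grip s [(array([325., 163.]), array([0.587, 0.337]), 0.61)]
scoop_lip t [(array([119., 340.]), array([0.377, 0.574]), 0.9), (array([352., 280.]), array([0.516, 0.027]), 0.72)]
scoop_lip s [(array([292., 202.]), array([0.499, 0.314]), 0.85), (array([241., 146.]), array([0.373, 0.557]), 0.63), (array([337., 296.]), array([0.574, 0.002]), 0.23)]
```

View pics/g.png

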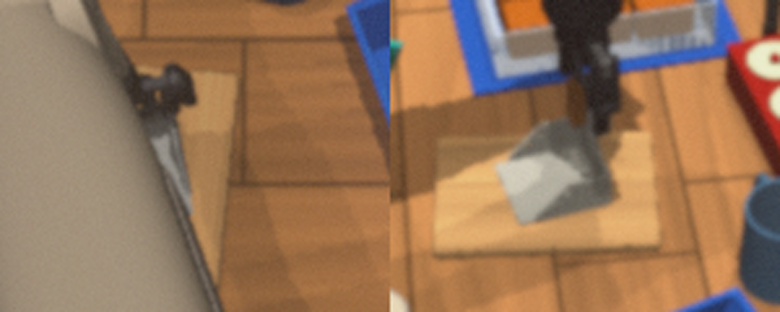

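Request:
{"op": "jog_arm", "data": {"moves": [{"fingers": 1,"slide": [0,0,0]},{"fingers": 1,"slide": [0,0,0]},{"fingers": 1,"slide": [0,0,0]},{"fingers": 1,"slide": [0,0,0]},{"fingers": 1,"slide": [0,0,0]},{"fingers": 1,"slide": [0,0,0]},{"fingers": 1,"slide": [0,0,0]},{"fingers": 1,"slide": [0,0,0]}], "squeeze": 80}}

```text
schema error: expected keys fingers, slide, angular
```

```bash
python3 plan.py .585 .317 .114 191.5
```

```text
t 4.3 tcp [0.586  0.3145 0.1162] yaw -168.9 up -0.2 j [ 0.37  0.54  0.08  1.11 -0.    0.18] F [ 0.3  0.  -1.4] gap 0.0852 gf 0.0
slide [0.5 2.7 2.2] rot [ 0.02  0.18 -0.35] rows 0.1
```

Request:
{"op": "jog_arm", "data": {"moves": [{"fingers": 1,"slide": [0,0,0],"angular": [0,0,0]},{"fingers": 1,"slide": [0,0,0],"angular": [0,0,0]},{"fingers": 1,"slide": [0,0,0],"angular": [0,0,0]},{"fingers": 1,"slide": [0,0,0],"angular": [0,0,0]},{"fingers": 1,"slide": [0,0,0],"angular": [0,0,0]},{"fingers": 1,"slide": [0,0,0],"angular": [0,0,0]},{"fingers": 1,"slide": [0,0,0],"angular": [0,0,0]},{"fingers": 1,"slide": [0,0,0],"angular": [0,0,0]},{"fingers": 1,"slide": [0,0,0],"angular": [0,0,0]}], "squeeze": 80}}

```text
clock: 5.05
tcp_pos: [0.5847, 0.314, 0.114]
orientation: [-0.0, -0.097, 0.995, -0.0]
wrist_force: [0.3, 0.1, -0.8]
finger_gap: 0.0171
grip_force: 78.4
```

```bash
python3 plan.py .585 .317 .2 191.5
```

```text
t 5.05 tcp [0.5847 0.314  0.114 ] yaw -168.8 up 0.0 j [ 0.37  0.54  0.08  1.11 -0.    0.18] F [ 0.3  0.1 -0.8] gap 0.0171 gf 78.4
slide [ -0.8   2.9 -86. ] rot [-0.01 -0.03 -0.35] rows 2.1
```

Request:
{"op": "jog_arm", "data": {"moves": [{"fingers": 1,"slide": [0,0,-30],"angular": [0,0,0]},{"fingers": 1,"slide": [0,0,-60],"angular": [0,0,0]},{"fingers": 1,"slide": [0,0,-90],"angular": [0,0,0]},{"fingers": 1,"slide": [0,30,-120],"angular": [0,0,0]},{"fingers": 1,"slide": [-10,65,-126],"angular": [0,0,-2]},{"fingers": 1,"slide": [-20,105,-126],"angular": [0,0,-4]},{"fingers": 1,"slide": [-25,145,-126],"angular": [0,0,-6]},{"fingers": 1,"slide": [-28,180,-126],"angular": [0,0,-8]},{"fingers": 1,"slide": [-28,215,-126],"angular": [0,0,-8.5]},{"fingers": 1,"slide": [-28,240,-126],"angular": [0,0,-8.8]}]}}

```text
clock: 5.88
tcp_pos: [0.5645, 0.5579, 0.2392]
orientation: [-0.0, -0.174, 0.985, 0.0]
wrist_force: [0.7, -0.1, -1.3]
finger_gap: 0.0173
grip_force: 78.2
```

```bash
python3 plan.py .667 .04 .24 200
python3 - <<'E'
from h import *; import plan as P
np.set_printoptions(precision=3,suppress=True)
t=read_camera("top"); s=read_camera("side"); P.st()
z=get_state()["tcp_pos"][2]-.1
for k in("scoop_lip","scoop_pan"):
    zz=z+(.02 if k=="scoop_pan" else 0)
    for n,p in(("t",t),("s",s)):
        print(k,n,[(np.round(d["point"],0),atz(p,d["point"],zz),round(d["p"],2)) for d in tip_of(k,p)[:3]])
I=s["color"][110:350,230:450]; J=t["color"][130:370,270:490]
cv2.imwrite("pics/l.png",cv2.resize(np.hstack([J,I])[:,:,::-1],None,fx=1.8,fy=1.8,interpolation=cv2.INTER_CUBIC))
E
```

```text
t 5.8833 tcp [0.5645 0.5579 0.2392] yaw -159.9 up 0.0 j [0.68 0.84 0.93 1.66 0.   0.33] F [ 0.7 -0.1 -1.3] gap 0.0173 gf 78.2
slide [  81.6 -521.6   -0.9] rot [ 0.02 -0.04  0.08] rows 12.7
t 5.9833 tcp [0.563 0.559 0.237] yaw -159.7 up 0.2 j [0.68 0.84 0.93 1.66 0.   0.33] F [-0.2  0.5 -2. ] gap 0.017 gf 78.6
scoop_lip t [(array([121., 288.]), array([0.484, 0.533, 0.137]), 0.71)]
scoop_lip s [(array([241., 140.]), array([0.384, 0.427, 0.137]), 0.78), (array([274., 112.]), array([0.476, 0.535, 0.137]), 0.63)]
scoop_pan t [(array([111., 267.]), array([0.529, 0.552, 0.157]), 0.78), (array([234., 272.]), array([0.516, 0.287, 0.157]), 0.25)]
scoop_pan s [(array([293.,  97.]), array([0.53 , 0.565, 0.157]), 0.96), (array([236., 150.]), array([0.375, 0.366, 0.157]), 0.8), (array([250., 373.]), array([ 0.384, -0.247,  0.157]), 0.36)]
```

View pics/l.png

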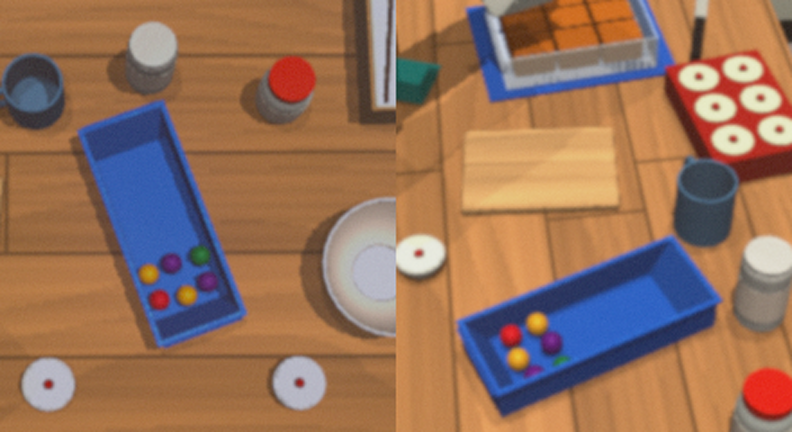

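Request:
{"op": "jog_arm", "data": {"moves": [{"fingers": 1,"slide": [7,-40,0],"angular": [0,0,0]},{"fingers": 1,"slide": [13,-80,0],"angular": [0,0,0]},{"fingers": 1,"slide": [20,-120,0],"angular": [0,0,0]},{"fingers": 1,"slide": [26,-160,0],"angular": [0,0,0]},{"fingers": 1,"slide": [33,-200,0],"angular": [0,0,0]},{"fingers": 1,"slide": [39,-240,0],"angular": [0,0,0]},{"fingers": 1,"slide": [46,-280,0],"angular": [0,0,0]},{"fingers": 1,"slide": [52,-320,0],"angular": [0,0,0]},{"fingers": 1,"slide": [58,-360,0],"angular": [0,0,0]},{"fingers": 1,"slide": [65,-400,0],"angular": [0,0,0]}]}}

```text
clock: 7.02
tcp_pos: [0.641, 0.153, 0.2415]
orientation: [0.001, -0.172, 0.985, -0.0]
wrist_force: [0.6, -0.3, -1.1]
finger_gap: 0.0173
grip_force: 78.6
```

Request:
{"op": "jog_arm", "data": {"moves": [{"fingers": 1,"slide": [6,-40,0],"angular": [0,0,0]},{"fingers": 1,"slide": [12,-80,0],"angular": [0,0,0]},{"fingers": 1,"slide": [17,-110,0],"angular": [0,0,0]},{"fingers": 1,"slide": [17,-122,20],"angular": [0,0,0]},{"fingers": 1,"slide": [17,-122,40],"angular": [0,0,0]},{"fingers": 1,"slide": [17,-122,50],"angular": [0,0,0]},{"fingers": 1,"slide": [17,-122,50],"angular": [0,0,0]}]}}

```text
clock: 7.6
tcp_pos: [0.6647, 0.0348, 0.188]
orientation: [-0.002, -0.172, 0.985, 0.001]
wrist_force: [0.4, 0.6, -1.6]
finger_gap: 0.0172
grip_force: 78.5
```

```bash
python3 plan.py .667 .04 .115 200
python3 - <<'E'
from h import *; import plan as P
np.set_printoptions(precision=3,suppress=True)
t=read_camera("top"); s=read_camera("side"); P.st()
z=get_state()["tcp_pos"][2]-.1
for k in("scoop_lip","scoop_pan"):
    zz=z+(.02 if k=="scoop_pan" else 0)
    for n,p in(("t",t),("s",s)):
        print(k,n,[(np.round(d["point"],0),atz(p,d["point"],zz),round(d["p"],2)) for d in tip_of(k,p)[:3]])
I=s["color"][170:350,230:450]; J=t["color"][150:330,270:490]
cv2.imwrite("pics/m.png",cv2.resize(np.hstack([J,I])[:,:,::-1],None,fx=1.8,fy=1.8,interpolation=cv2.INTER_CUBIC))
E
```

```text
t 7.6 tcp [0.6647 0.0348 0.188 ] yaw -160.2 up 0.2 j [-0.07  0.51  0.22  1.28 -0.   -0.41] F [ 0.4  0.6 -1.6] gap 0.0172 gf 78.5
slide [-4.2  4.  72.9] rot [ 0.11 -0.25 -0.19] rows 1.8
t 7.7 tcp [0.666 0.036 0.191] yaw -160.1 up 0.0 j [-0.07  0.51  0.22  1.28 -0.   -0.41] F [ 0.2 -0.1 -1.1] gap 0.0168 gf 78.5
scoop_lip t [(array([121., 340.]), array([0.375, 0.544, 0.091]), 0.9)]
scoop_lip s [(array([243., 141.]), array([0.386, 0.483, 0.091]), 0.92), (array([338., 269.]), array([0.579, 0.019, 0.091]), 0.91)]
scoop_pan t [(array([134., 353.]), array([0.345, 0.507, 0.111]), 0.64)]
scoop_pan s [(array([234., 148.]), array([0.363, 0.431, 0.111]), 0.86), (array([359., 259.]), array([0.624, 0.025, 0.111]), 0.77), (array([318., 297.]), array([ 0.525, -0.065,  0.111]), 0.46)]
```

View pics/m.png

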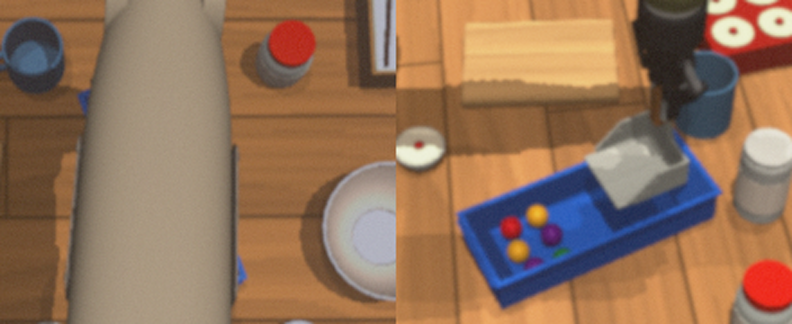

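Request:
{"op": "jog_arm", "data": {"moves": [{"fingers": 1,"slide": [-2,3.5,10],"angular": [0,0,0]},{"fingers": 1,"slide": [-2,3.5,30],"angular": [0,0,0]},{"fingers": 1,"slide": [-2,3.5,50],"angular": [0,0,0]},{"fingers": 1,"slide": [-2,3.5,65],"angular": [0,0,0]},{"fingers": 1,"slide": [-2,3.5,75],"angular": [0,0,0]},{"fingers": 1,"slide": [-2,3.5,80],"angular": [0,0,0]},{"fingers": 1,"slide": [-2,3.5,83],"angular": [0,0,0]},{"fingers": 1,"slide": [-2,3.5,83],"angular": [0,0,0]}]}}

```text
clock: 8.57
tcp_pos: [0.6678, 0.0405, 0.1071]
orientation: [-0.0, -0.173, 0.985, -0.0]
wrist_force: [-0.1, -0.9, -0.5]
finger_gap: 0.0173
grip_force: 78.6
```

```bash
python3 plan.py .667 .04 .104 200
python3 - <<'E'
from h import *; import plan as P
np.set_printoptions(precision=3,suppress=True)
s=read_camera("side"); P.st()
I=s["color"][190:350,250:430]
cv2.imwrite("pics/n.png",cv2.resize(I[:,:,::-1],None,fx=3.5,fy=3.5,interpolation=cv2.INTER_CUBIC))
E
```

```text
t 8.5667 tcp [0.6678 0.0405 0.1071] yaw -160.0 up 0.0 j [-0.06  0.56  0.09  1.1  -0.   -0.41] F [-0.1 -0.9 -0.5] gap 0.0173 gf 78.6
slide [ 0.9 -0.2  3.1] rot [-0.   -0.   -0.03] rows 0.1
t 8.6167 tcp [0.668 0.04  0.108] yaw -160.0 up -0.0 j [-0.06  0.56  0.09  1.1  -0.   -0.41] F [ 0.5 -0.1 -0.6] gap 0.0167 gf 78.6
```

View pics/n.png

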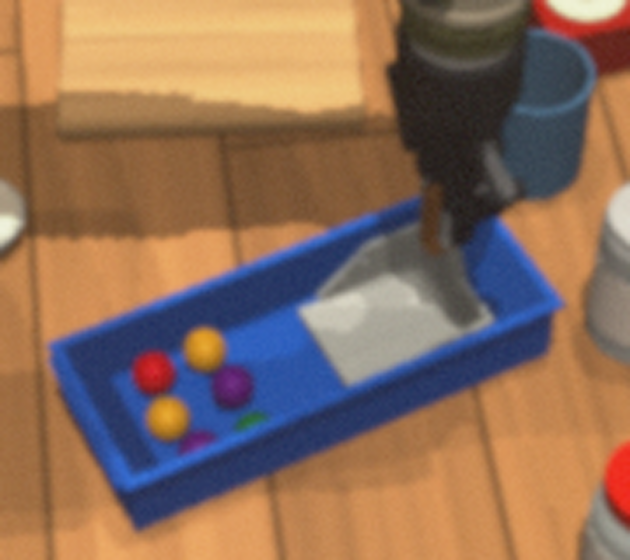

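Request:
{"op": "jog_arm", "data": {"moves": [{"fingers": 1,"slide": [2,0,1.5],"angular": [0,0,0]},{"fingers": 1,"slide": [8,0,3],"angular": [0,0,0]},{"fingers": 1,"slide": [16,0,3],"angular": [0,0,0]},{"fingers": 1,"slide": [24,0,3],"angular": [0,0,0]},{"fingers": 1,"slide": [32,0,3],"angular": [0,0,0]},{"fingers": 1,"slide": [40,0,3],"angular": [0,0,0]},{"fingers": 1,"slide": [48,0,3],"angular": [0,0,0]},{"fingers": 1,"slide": [56,0,3],"angular": [0,0,0]},{"fingers": 1,"slide": [64,0,3],"angular": [0,0,0]},{"fingers": 1,"slide": [72,0,3],"angular": [0,0,0]}]}}

```text
clock: 9.45
tcp_pos: [0.5992, 0.0154, 0.1044]
orientation: [0.0, -0.173, 0.985, -0.0]
wrist_force: [0.6, 0.1, -0.4]
finger_gap: 0.017
grip_force: 78.6
```

```bash
python3 plan.py
```

```text
t 9.45 tcp [0.5992 0.0154 0.1044] yaw -160.1 up -0.0 j [-0.11  0.43 -0.13  1.01 -0.   -0.46] F [ 0.6  0.1 -0.4] gap 0.017 gf 78.6
```

Request:
{"op": "jog_arm", "data": {"moves": [{"fingers": 1,"slide": [7,0,0],"angular": [0,0,0]},{"fingers": 1,"slide": [14,0,0],"angular": [0,0,0]},{"fingers": 1,"slide": [21,0,0],"angular": [0,0,0]},{"fingers": 1,"slide": [28,0,0],"angular": [0,0,0]},{"fingers": 1,"slide": [34,0,0],"angular": [0,0,0]},{"fingers": 1,"slide": [39,0,0],"angular": [0,0,0]},{"fingers": 1,"slide": [43,0,0],"angular": [0,0,0]},{"fingers": 1,"slide": [46,0,0],"angular": [0,0,0]},{"fingers": 1,"slide": [46,0,0],"angular": [0,0,0]}]}}

```text
clock: 10.2
tcp_pos: [0.5562, -0.0001, 0.1043]
orientation: [-0.0, -0.173, 0.985, -0.0]
wrist_force: [-0.1, 0.5, -2.0]
finger_gap: 0.0172
grip_force: 78.4
```

```bash
python3 plan.py;  python3 - <<'E'
from h import *
s=read_camera("side");t=read_camera("top")
I=s["color"][200:350,250:430];J=t["color"][200:350,290:470]
cv2.imwrite("pics/o.png",cv2.resize(I[:,:,::-1],None,fx=3.5,fy=3.5,interpolation=cv2.INTER_CUBIC))
E
```

```text
t 10.2 tcp [ 5.562e-01 -1.000e-04  1.043e-01] yaw -160.1 up 0.0 j [-0.14  0.36 -0.24  0.97 -0.   -0.49] F [-0.1  0.5 -2. ] gap 0.0172 gf 78.4
```

View pics/o.png

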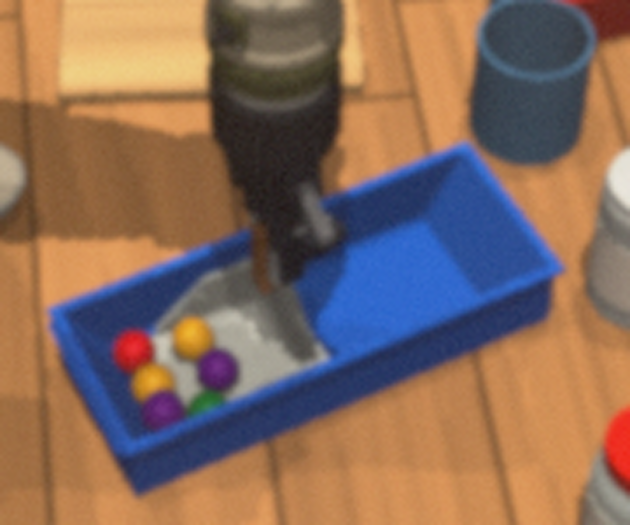

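Request:
{"op": "jog_arm", "data": {"moves": [{"fingers": 1,"slide": [2,0,0],"angular": [0,0,0]},{"fingers": 1,"slide": [4,0,0],"angular": [0,0,0]},{"fingers": 1,"slide": [6,0,0],"angular": [0,0,0]},{"fingers": 1,"slide": [7,0,0],"angular": [0,0,0]},{"fingers": 1,"slide": [8,0,0],"angular": [0,0,0]},{"fingers": 1,"slide": [8,0,0],"angular": [0,0,0]}]}}

```text
clock: 10.8
tcp_pos: [0.5489, -0.0027, 0.1042]
orientation: [-0.0, -0.173, 0.985, -0.0]
wrist_force: [-0.5, 0.1, -2.6]
finger_gap: 0.0169
grip_force: 78.4
```

```bash
python3 plan.py
```

```text
t 10.8 tcp [ 0.5489 -0.0027  0.1042] yaw -160.0 up 0.0 j [-0.15  0.34 -0.26  0.97 -0.   -0.5 ] F [-0.5  0.1 -2.6] gap 0.0169 gf 78.4
```

Request:
{"op": "jog_arm", "data": {"moves": [{"fingers": 1,"slide": [2,0,0],"angular": [0,0,0]},{"fingers": 1,"slide": [-0.9,0,-0.2],"angular": [0,2.5,0]},{"fingers": 1,"slide": [-3.8,0,-0.5],"angular": [0,5,0]},{"fingers": 1,"slide": [-6.7,0,-0.6],"angular": [0,7.5,0]},{"fingers": 1,"slide": [-9.5,0,-0.7],"angular": [0,10,0]},{"fingers": 1,"slide": [-12.5,0,-0.4],"angular": [0,12.5,0]},{"fingers": 1,"slide": [-15.4,0,0.3],"angular": [0,15,0]},{"fingers": 1,"slide": [-18.2,0,1.2],"angular": [0,17.5,0]},{"fingers": 1,"slide": [-21,0,2.3],"angular": [0,20,0]},{"fingers": 1,"slide": [-21,0,2.3],"angular": [0,20,0]}]}}

```text
clock: 11.63
tcp_pos: [0.57, 0.0048, 0.1014]
orientation: [-0.172, -0.171, 0.97, -0.03]
wrist_force: [-1.7, -1.3, 3.2]
finger_gap: 0.0171
grip_force: 79.0
```

```bash
python3 plan.py;  python3 - <<'E'
from h import *
s=read_camera("side");t=read_camera("top")
I=s["color"][200:350,250:430];J=t["color"][200:350,290:470]
cv2.imwrite("pics/q.png",cv2.resize(I[:,:,::-1],None,fx=3.5,fy=3.5,interpolation=cv2.INTER_CUBIC))
E
```

```text
t 11.6333 tcp [0.57   0.0048 0.1014] yaw -160.0 up 20.1 j [-0.06  0.65  0.18  1.42 -0.14 -0.39] F [-1.7 -1.3  3.2] gap 0.0171 gf 79.0
```

View pics/q.png

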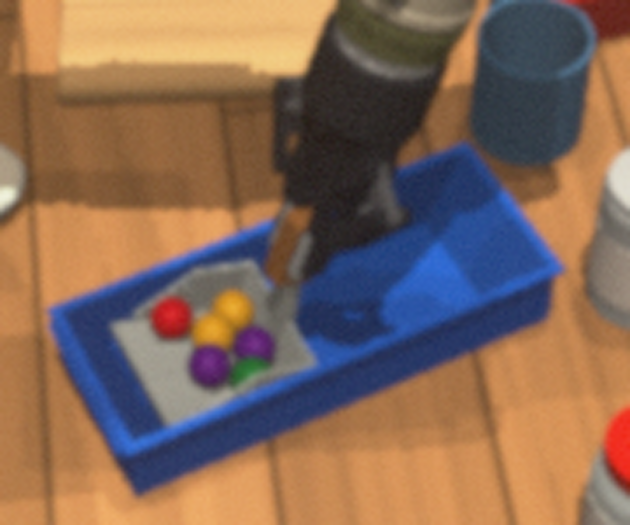

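Request:
{"op": "jog_arm", "data": {"moves": [{"fingers": 1,"slide": [1.7,0,-4.7],"angular": [0,0,0]},{"fingers": 1,"slide": [5.1,0,-14.1],"angular": [0,0,0]},{"fingers": 1,"slide": [10.3,0,-28.2],"angular": [0,0,0]},{"fingers": 1,"slide": [16.4,0,-45.1],"angular": [0,0,0]},{"fingers": 1,"slide": [22.5,0,-62],"angular": [0,0,0]},{"fingers": 1,"slide": [29,0,-79],"angular": [0,0,0]},{"fingers": 1,"slide": [35,0,-96],"angular": [0,0,0]},{"fingers": 1,"slide": [42,0,-115],"angular": [0,0,0]},{"fingers": 1,"slide": [48,0,-132],"angular": [0,0,0]},{"fingers": 1,"slide": [51,0,-141],"angular": [0,0,0]}]}}

```text
clock: 12.57
tcp_pos: [0.5694, 0.0044, 0.2555]
orientation: [-0.169, -0.17, 0.97, -0.031]
wrist_force: [1.5, -0.2, -1.0]
finger_gap: 0.0172
grip_force: 78.6
```

```bash
cat > dump.py <<'E'
import plan as P, numpy as np
# lip pose targets at bowl
b=np.array([.512,-.279])
P.st()
for yaw,up,back,z in((175,18,.02,.16),(165,-20,.02,.13),(160,-55,.01,.085)):
    n=np.array([np.cos(np.radians(yaw)),np.sin(np.radians(yaw))])
    lip=np.r_[b-n*back,z]; tcp=P.lip2tcp(lip,yaw,up,(-.085,.100)); print(yaw,up,tcp.round(3)); P.plan(tcp,P.rot(yaw,up))
E
python3 dump.py
```

```text
t 12.5667 tcp [0.5694 0.0044 0.2555] yaw -160.1 up 19.8 j [-0.06  0.59  0.45  1.75 -0.14 -0.39] F [ 1.5 -0.2 -1. ] gap 0.0172 gf 78.6
175 18 [ 0.643 -0.29   0.229]
slide [  20.1 -302.3   36.1] rot [-8.16 -1.73 23.56] rows 7.3
165 -20 [ 0.575 -0.296  0.253]
slide [  90.1 -284.4   35.5] rot [-3.000e-02 -3.849e+01  3.563e+01] rows 7.3
160 -55 [ 0.49  -0.271  0.212]
slide [ 143.6 -231.9   98.3] rot [ 12.86 -71.51  40.83] rows 11.6
```

Request:
{"op": "jog_arm", "data": {"moves": [{"fingers": 1,"slide": [0,-4,0.5],"angular": [-0.1,0,0.3]},{"fingers": 1,"slide": [1,-12,1.5],"angular": [-0.3,0,1]},{"fingers": 1,"slide": [2,-24,3],"angular": [-0.6,-0.1,1.9]},{"fingers": 1,"slide": [3,-39,5],"angular": [-1,-0.2,3]},{"fingers": 1,"slide": [4,-57,7],"angular": [-1.5,-0.3,4.4]},{"fingers": 1,"slide": [5,-77,9],"angular": [-2.1,-0.4,6]},{"fingers": 1,"slide": [6.5,-98,11.5],"angular": [-2.6,-0.5,7.6]},{"fingers": 1,"slide": [8,-119,14],"angular": [-3.2,-0.7,9.3]},{"fingers": 1,"slide": [9.5,-140,16.5],"angular": [-3.8,-0.8,10.9]},{"fingers": 1,"slide": [11,-161,19],"angular": [-4.3,-0.9,12.5]}]}}

```text
clock: 13.4
tcp_pos: [0.608, -0.1554, 0.2361]
orientation: [-0.166, -0.056, 0.984, -0.01]
wrist_force: [0.5, -0.5, -2.1]
finger_gap: 0.0172
grip_force: 78.6
```

```bash
python3 dump.py
```

```text
t 13.4 tcp [ 0.608  -0.1554  0.2361] yaw -173.5 up 19.2 j [-0.31  0.72  0.64  1.79 -0.14 -0.41] F [ 0.5 -0.5 -2.1] gap 0.0172 gf 78.6
175 18 [ 0.643 -0.29   0.229]
slide [ -21.1 -138.1    0.5] rot [-3.76 -1.19 10.87] rows 3.4
165 -20 [ 0.575 -0.296  0.253]
slide [  51.1 -136.     0. ] rot [  0.06 -38.71  21.92] rows 6.2
160 -55 [ 0.49  -0.271  0.212]
slide [ 114.9 -101.5   65.7] rot [  8.64 -72.77  27.07] rows 10.9
```

Request:
{"op": "jog_arm", "data": {"moves": [{"fingers": 1,"slide": [-3,-21,0],"angular": [-0.6,-0.2,1.6]},{"fingers": 1,"slide": [-6.5,-42,0],"angular": [-1.1,-0.4,3.3]},{"fingers": 1,"slide": [-9.5,-63,0],"angular": [-1.7,-0.5,5]},{"fingers": 1,"slide": [-12.5,-82,0],"angular": [-2.2,-0.7,6.5]},{"fingers": 1,"slide": [-15,-100,0],"angular": [-2.7,-0.9,7.9]},{"fingers": 1,"slide": [-17.5,-115,0],"angular": [-3.1,-1,9.1]},{"fingers": 1,"slide": [-19.5,-127,0],"angular": [-3.5,-1.1,10]},{"fingers": 1,"slide": [-20.5,-135,0],"angular": [-3.7,-1.2,10.6]},{"fingers": 1,"slide": [-21,-138,0],"angular": [-3.8,-1.2,10.9]},{"fingers": 1,"slide": [-21,-138,0],"angular": [-3.8,-1.2,10.9]}]}}

```text
clock: 14.23
tcp_pos: [0.6435, -0.2897, 0.2289]
orientation: [-0.156, 0.043, 0.987, 0.007]
wrist_force: [0.6, 0.2, -0.9]
finger_gap: 0.0173
grip_force: 78.5
```

```bash
python3 dump.py
python3 - <<'E'
from h import *
s=read_camera("side")
print([(np.round(d["point"]),round(d["p"],2)) for d in tip_of("sweet1",s)[:7]])
print([(np.round(d["point"]),atz(s,d["point"],.16),round(d["p"],2)) for d in tip_of("scoop_lip",s)[:3]])
E
```

```text
t 14.2333 tcp [ 0.6435 -0.2897  0.2289] yaw 175.0 up 18.0 j [-0.49  0.98  1.13  2.01 -0.12 -0.38] F [ 0.6  0.2 -0.9] gap 0.0173 gf 78.5
175 18 [ 0.643 -0.29   0.229]
slide [ 0.1 -0.8  0.2] rot [ 0.06 -0.01  0.02] rows 0.0
165 -20 [ 0.575 -0.296  0.253]
slide [ 71.4 -12.2  -2.1] rot [  0.24 -37.92  10.18] rows 5.5
160 -55 [ 0.49  -0.271  0.212]
slide [141.5   5.2  63.8] rot [  5.16 -72.58  15.21] rows 10.4
[(array([373., 392.]), 0.58), (array([357., 359.]), 0.56), (array([381., 359.]), 0.55), (array([358., 382.]), 0.53), (array([379., 379.]), 0.5), (array([369., 371.]), 0.44)]
[(array([334., 377.]), array([ 0.53147919, -0.27721422,  0.16      ]), 0.8)]
```

```bash
sed -i 's/^for .*/for yaw,up,back,z in((172,3,.03,.09),(170,-8,.03,.088),(168,-18,.03,.085),(165,-35,.025,.085),(162,-55,.02,.085)):/' dump.py; python3 dump.py
```

```text
t 14.3833 tcp [ 0.6441 -0.2872  0.2308] yaw 175.2 up 17.9 j [-0.48  0.98  1.13  2.01 -0.12 -0.38] F [-0.3  0.1 -1.7] gap 0.0169 gf 78.5
172 3 [ 0.631 -0.296  0.185]
slide [-2.2 -9.6 47. ] rot [ -0.53 -14.91   3.15] rows 2.1
170 -8 [ 0.611 -0.296  0.199]
slide [ 21.  -12.   40.4] rot [ -0.41 -25.9    5.21] rows 3.7
168 -18 [ 0.59  -0.296  0.206]
slide [ 42.9 -12.9  39.5] rot [  0.05 -35.87   7.3 ] rows 5.1
165 -35 [ 0.548 -0.289  0.216]
slide [86.3 -9.5 43.8] rot [  1.61 -52.77  10.43] rows 7.5
162 -55 [ 0.499 -0.275  0.212]
slide [1.323e+02 1.000e-01 6.250e+01] rot [  4.53 -72.58  13.37] rows 10.3
```

Request:
{"op": "jog_arm", "data": {"moves": [{"fingers": 1,"slide": [0,-2,10],"angular": [0,-3,0.6]},{"fingers": 1,"slide": [-1,-4,24],"angular": [-0.2,-7,1.5]},{"fingers": 1,"slide": [-2,-6,37],"angular": [-0.4,-11,2.3]},{"fingers": 1,"slide": [-2,-8,45],"angular": [-0.5,-15,3.1]},{"fingers": 1,"slide": [5,-8,44],"angular": [-0.5,-18,3.8]},{"fingers": 1,"slide": [12,-9,42],"angular": [-0.5,-22,4.5]},{"fingers": 1,"slide": [20,-10,40],"angular": [-0.4,-26,5.2]},{"fingers": 1,"slide": [26,-10,40],"angular": [-0.3,-29,5.8]},{"fingers": 1,"slide": [33,-10,39.5],"angular": [-0.2,-32,6.4]},{"fingers": 1,"slide": [42,-10,39.5],"angular": [0,-36,7.3]}]}}

```text
clock: 15.22
tcp_pos: [0.5911, -0.2917, 0.2076]
orientation: [0.159, 0.103, 0.982, -0.017]
wrist_force: [0.1, -0.0, -0.2]
finger_gap: 0.0175
grip_force: 78.7
```

```bash
python3 dump.py | tail -5
```

```text
slide [ 0.5 -4.   1.1] rot [0.02 0.38 0.07] rows 0.1
165 -35 [ 0.548 -0.289  0.216]
slide [ 38.1  -5.9 -21.2] rot [  1.38 -16.61   2.75] rows 2.4
162 -55 [ 0.499 -0.275  0.212]
slide [ 87.   -2.6 -33.5] rot [  3.69 -36.58   4.95] rows 5.2
```

Request:
{"op": "jog_arm", "data": {"moves": [{"fingers": 1,"slide": [0,0,0],"angular": [0,0,0]},{"fingers": 1,"slide": [10,-1,-6],"angular": [0.3,-4.5,0.7]},{"fingers": 1,"slide": [20,-3,-12],"angular": [0.7,-9,1.4]},{"fingers": 1,"slide": [29,-4,-17],"angular": [1,-13,2.1]},{"fingers": 1,"slide": [38,-5,-21],"angular": [1.4,-16.6,2.7]},{"fingers": 1,"slide": [50,-4,-25],"angular": [2,-21.5,3.3]},{"fingers": 1,"slide": [62,-4,-28],"angular": [2.6,-26.5,3.9]},{"fingers": 1,"slide": [75,-3,-31],"angular": [3.2,-31.5,4.4]},{"fingers": 1,"slide": [87,-3,-33],"angular": [3.7,-36.6,4.9]},{"fingers": 1,"slide": [87,-3,-33],"angular": [3.7,-36.6,4.9]}]}}

```text
clock: 16.05
tcp_pos: [0.5039, -0.2819, 0.2201]
orientation: [0.46, 0.137, 0.874, -0.077]
wrist_force: [0.1, -1.7, 1.5]
finger_gap: 0.017
grip_force: 79.5
```

```bash
python3 dump.py | sed -n '1p;2,3p'
python3 - <<'E'
from h import *
s=read_camera("side"); t=read_camera("top")
for p in (s,t):
  print([(np.round(d["point"]),atz(p,d["point"],.02).round(3),round(d["p"],2)) for d in tip_of("sweet1",p)[:7]])
save(s,"d1")
E
```

```text
t 16.05 tcp [ 0.5039 -0.2819  0.2201] yaw 162.7 up -55.7 j [-0.87 -0.16 -1.02 -0.18  0.45 -0.35] F [ 0.1 -1.7  1.5] gap 0.017 gf 79.5
172 3 [ 0.631 -0.296  0.185]
slide [-42.1  26.5 122.7] rot [-5.15 58.46 -9.19] rows 8.3
[(array([312., 407.]), array([ 0.49 , -0.258,  0.02 ]), 0.66), (array([319., 422.]), array([ 0.5  , -0.292,  0.02 ]), 0.65), (array([327., 432.]), array([ 0.512, -0.314,  0.02 ]), 0.53), (array([325., 406.]), array([ 0.515, -0.26 ,  0.02 ]), 0.48), (array([337., 426.]), array([ 0.533, -0.304,  0.02 ]), 0.42)]
[(array([476., 267.]), array([ 0.545, -0.269,  0.02 ]), 0.61), (array([486., 288.]), array([ 0.495, -0.292,  0.02 ]), 0.51), (array([476., 278.]), array([ 0.52, -0.27,  0.02]), 0.49), (array([487., 269.]), array([ 0.542, -0.297,  0.02 ]), 0.44)]
```

```bash
python3 plan.py .62 -.296 .27 175 0
```

```text
t 16.25 tcp [ 0.5    -0.2758  0.2098] yaw 161.9 up -54.5 j [-0.87 -0.16 -1.03 -0.17  0.45 -0.35] F [ 0.2  0.4 -2.1] gap 0.017 gf 79.4
slide [-118.9   17.9   63.1] rot [ -6.08  54.27 -12.02] rows 7.8
```

Request:
{"op": "jog_arm", "data": {"moves": [{"fingers": 1,"slide": [-15,2,0],"angular": [-0.5,5,-1]},{"fingers": 1,"slide": [-35,4,5],"angular": [-1.2,11,-2.4]},{"fingers": 1,"slide": [-55,6,15],"angular": [-2,18,-4]},{"fingers": 1,"slide": [-72,9,26],"angular": [-2.8,25,-5.5]},{"fingers": 1,"slide": [-86,11,37],"angular": [-3.6,32,-7]},{"fingers": 1,"slide": [-98,14,47],"angular": [-4.4,39,-8.6]},{"fingers": 1,"slide": [-108,16,55],"angular": [-5.2,46,-10.2]},{"fingers": 1,"slide": [-119,18,63],"angular": [-6.1,54.3,-12]},{"fingers": 1,"slide": [-119,18,63],"angular": [-6.1,54.3,-12]},{"fingers": 1,"slide": [-119,18,63],"angular": [-6.1,54.3,-12]}]}}

```text
clock: 17.08
tcp_pos: [0.6224, -0.2959, 0.2659]
orientation: [-0.006, 0.042, 0.999, 0.002]
wrist_force: [0.9, -0.6, -4.1]
finger_gap: 0.0173
grip_force: 79.5
```

```bash
python3 plan.py .585 .314 .24 191.2 0
python3 - <<'E'
from h import *
s=read_camera("side"); t=read_camera("top")
for p in (s,t):
  print([(np.round(d["point"]),atz(p,d["point"],.02).round(3),round(d["p"],2)) for d in tip_of("sweet1",p)[:8]])
  print([(atz(p,d["point"],0).round(3),round(d["p"],2)) for d in tip_of("bowl",p)[:2]])
I=s["color"][200:480,250:450];J=t["color"][130:410,330:530]
cv2.imwrite("pics/e.png",cv2.resize(np.hstack([J,I])[:,:,::-1],None,fx=2,fy=2,interpolation=cv2.INTER_CUBIC))
E
```

```text
t 17.0833 tcp [ 0.6224 -0.2959  0.2659] yaw 175.2 up 0.7 j [-0.56  0.56  0.49  1.51 -0.   -0.48] F [ 0.9 -0.6 -4.1] gap 0.0173 gf 79.5
slide [ 87.9 604.5  29. ] rot [  0.29  -0.64 -15.99] rows 14.7
[(array([310., 409.]), array([ 0.487, -0.262,  0.02 ]), 0.74), (array([244., 258.]), array([0.371, 0.135, 0.02 ]), 0.7), (array([327., 405.]), array([ 0.519, -0.259,  0.02 ]), 0.69), (array([338., 426.]), array([ 0.536, -0.305,  0.02 ]), 0.63), (array([324., 434.]), array([ 0.507, -0.317,  0.02 ]), 0.58), (array([341., 411.]), array([ 0.545, -0.275,  0.02 ]), 0.53), (array([321., 420.]), array([ 0.505, -0.287,  0.02 ]), 0.52)]
[(array([ 0.514, -0.281,  0.   ]), 0.91)]
[(array([473., 270.]), array([ 0.54 , -0.264,  0.02 ]), 0.42), (array([472., 281.]), array([ 0.513, -0.259,  0.02 ]), 0.35)]
[(array([ 0.509, -0.278,  0.   ]), 0.61), (array([ 0.571, -0.341,  0.   ]), 0.26)]
```

View pics/e.png

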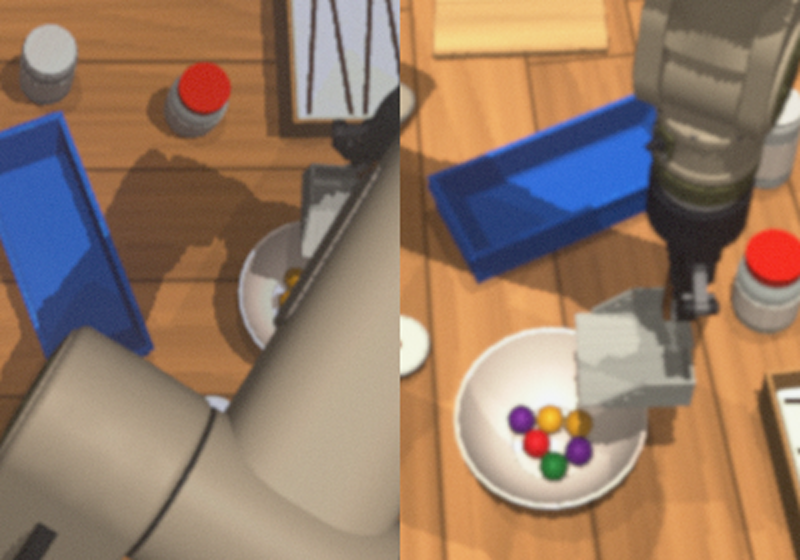

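All six sweets are in the bowl (side crop around (550,440)). The scoop is empty and the bowl hasn't moved. Next I put the scoop back on its board.

Request:
{"op": "jog_arm", "data": {"moves": [{"fingers": 1,"slide": [4,25,0],"angular": [0,0,-1]},{"fingers": 1,"slide": [9,63,0],"angular": [0,0,-2]},{"fingers": 1,"slide": [15,103,0],"angular": [0,0,-3]},{"fingers": 1,"slide": [21,143,0],"angular": [0,0,-4]},{"fingers": 1,"slide": [27,183,0],"angular": [0,0,-5]},{"fingers": 1,"slide": [33,223,0],"angular": [0,0,-6]},{"fingers": 1,"slide": [39,263,0],"angular": [0,0,-7]},{"fingers": 1,"slide": [45,303,0],"angular": [0,0,-8]},{"fingers": 1,"slide": [50,343,0],"angular": [0,0,-9]},{"fingers": 1,"slide": [56,383,0],"angular": [0,0,-10]}]}}

```text
clock: 18.22
tcp_pos: [0.5962, 0.091, 0.2734]
orientation: [0.003, -0.043, 0.999, -0.001]
wrist_force: [0.6, -1.0, -1.2]
finger_gap: 0.0172
grip_force: 79.4
```

```bash
python3 plan.py .585 .314 .24 191.2 0
```

```text
t 18.2167 tcp [0.5962 0.091  0.2734] yaw -175.0 up -0.4 j [ 0.02  0.36  0.19  1.39 -0.   -0.07] F [ 0.6 -1.  -1.2] gap 0.0172 gf 79.4
slide [ -7.8 223.2  32.8] rot [-0.19  0.38 -6.25] rows 5.4
```

Request:
{"op": "jog_arm", "data": {"moves": [{"fingers": 1,"slide": [-1,40,0],"angular": [0,0,-1]},{"fingers": 1,"slide": [-3,80,0],"angular": [0,0,-2]},{"fingers": 1,"slide": [-4,120,0],"angular": [0,0,-3.5]},{"fingers": 1,"slide": [-5,160,10],"angular": [0,0,-4.5]},{"fingers": 1,"slide": [-7,195,30],"angular": [0,0,-5.5]},{"fingers": 1,"slide": [-8,215,60],"angular": [0,0,-6.2]},{"fingers": 1,"slide": [-8,222,90],"angular": [0,0,-6.2]},{"fingers": 1,"slide": [-8,222,115],"angular": [0,0,-6.2]},{"fingers": 1,"slide": [-8,222,130],"angular": [0,0,-6.2]},{"fingers": 1,"slide": [-8,222,130],"angular": [0,0,-6.2]}]}}

```text
clock: 19.05
tcp_pos: [0.5838, 0.3098, 0.1381]
orientation: [-0.001, -0.097, 0.995, -0.002]
wrist_force: [-0.5, 0.1, -1.4]
finger_gap: 0.0172
grip_force: 79.3
```

```bash
python3 plan.py .585 .314 .115 191.2 0;python3 plan.py .585 .314 .115 191.2 0
```

```text
t 19.05 tcp [0.5838 0.3098 0.1381] yaw -168.8 up 0.1 j [ 0.37  0.53  0.11  1.16 -0.    0.17] F [-0.5  0.1 -1.4] gap 0.0172 gf 79.3
slide [-2.1  3.9 23.1] rot [-0.23 -0.13 -0.03] rows 0.6
t 19.05 tcp [0.5838 0.3098 0.1381] yaw -168.8 up 0.1 j [ 0.37  0.53  0.11  1.16 -0.    0.17] F [-0.5  0.1 -1.4] gap 0.0172 gf 79.3
slide [-2.1  3.9 23.1] rot [-0.23 -0.13 -0.03] rows 0.6
```

Request:
{"op": "jog_arm", "data": {"moves": [{"fingers": 1,"slide": [-1,2,10],"angular": [0,0,0]},{"fingers": 1,"slide": [-1,2,16],"angular": [0,0,0]},{"fingers": 1,"slide": [-1,2,20],"angular": [0,0,0]},{"fingers": 1,"slide": [-1,2,22],"angular": [0,0,0]},{"fingers": 1,"slide": [-1,2,23],"angular": [0,0,0]},{"fingers": 1,"slide": [-1,2,23],"angular": [0,0,0]},{"fingers": 1,"slide": [-1,2,23],"angular": [0,0,0]}]}}

```text
clock: 19.63
tcp_pos: [0.5883, 0.3131, 0.118]
orientation: [0.002, -0.097, 0.995, -0.001]
wrist_force: [0.7, -0.1, -0.6]
finger_gap: 0.0176
grip_force: 79.5
```

```bash
python3 plan.py .585 .314 .114 191.2 0
```

```text
t 19.6333 tcp [0.5883 0.3131 0.118 ] yaw -168.9 up -0.2 j [ 0.37  0.54  0.09  1.11 -0.    0.18] F [ 0.7 -0.1 -0.6] gap 0.0176 gf 79.5
slide [3.1 1.5 4. ] rot [-0.17  0.19 -0.06] rows 0.1
```

Request:
{"op": "jog_arm", "data": {"moves": [{"fingers": 1,"slide": [0,0,1],"angular": [0,0,0]},{"fingers": 1,"slide": [0,0,2],"angular": [0,0,0]},{"fingers": 1,"slide": [0,0,3],"angular": [0,0,0]},{"fingers": 1,"slide": [0,0,3],"angular": [0,0,0]},{"fingers": 1,"slide": [0,0,3],"angular": [0,0,0]}]}}

```text
clock: 20.05
tcp_pos: [0.5879, 0.3131, 0.1144]
orientation: [0.001, -0.097, 0.995, -0.001]
wrist_force: [0.1, -0.4, -1.2]
finger_gap: 0.0171
grip_force: 79.5
```

```bash
python3 plan.py .585 .314 .114 191.2 0
```

```text
t 20.05 tcp [0.5879 0.3131 0.1144] yaw -168.8 up -0.1 j [ 0.37  0.55  0.09  1.11 -0.    0.18] F [ 0.1 -0.4 -1.2] gap 0.0171 gf 79.5
slide [2.7 1.4 0.4] rot [-0.18  0.14 -0.04] rows 0.1
```

Request:
{"op": "jog_arm", "data": {"moves": [{"fingers": 1,"slide": [0,0,0.6],"angular": [0,0,0]},{"fingers": 1,"slide": [0,0,0.6],"angular": [0,0,0]},{"fingers": 0.7,"slide": [0,0,0.6],"angular": [0,0,0]},{"fingers": 0.4,"slide": [0,0,0.6],"angular": [0,0,0]},{"fingers": 0,"slide": [0,0,0.6],"angular": [0,0,0]},{"fingers": 0,"slide": [0,0,0.6],"angular": [0,0,0]},{"fingers": 0,"slide": [0,0,0.6],"angular": [0,0,0]},{"fingers": 0,"slide": [0,0,0.6],"angular": [0,0,0]},{"fingers": 0,"slide": [0,0,0.6],"angular": [0,0,0]},{"fingers": 0,"slide": [0,0,0.6],"angular": [0,0,0]}]}}

```text
clock: 20.88
tcp_pos: [0.588, 0.3131, 0.114]
orientation: [0.001, -0.097, 0.995, -0.001]
wrist_force: [-1.0, 0.2, 0.5]
finger_gap: 0.0852
grip_force: 0.0
```

Request:
{"op": "jog_arm", "data": {"moves": [{"fingers": 0,"slide": [0,0,-10],"angular": [0,0,0]},{"fingers": 0,"slide": [0,0,-30],"angular": [0,0,0]},{"fingers": 0,"slide": [0,0,-60],"angular": [0,0,0]},{"fingers": 0,"slide": [0,0,-95],"angular": [0,0,0]},{"fingers": 0,"slide": [0,0,-130],"angular": [0,0,0]},{"fingers": 0,"slide": [0,0,-150],"angular": [0,0,0]},{"fingers": 0,"slide": [0,0,-150],"angular": [0,0,0]},{"fingers": 0,"slide": [0,0,-150],"angular": [0,0,0]}]}}

```text
clock: 21.55
tcp_pos: [0.5884, 0.3138, 0.2665]
orientation: [0.004, -0.097, 0.995, -0.001]
wrist_force: [-0.1, 0.3, -0.1]
finger_gap: 0.0856
grip_force: 0.0
```

```bash
python3 plan.py
python3 - <<'E'
from h import *
s=read_camera("side"); t=read_camera("top")
for k,z in(("scoop_grip",.115),("scoop_lip",.014),("scoop",.014)):
  for p in (s,t):
    print(k,[(atz(p,d["point"],z).round(3),round(d["p"],2)) for d in tip_of(k,p)[:3]])
print([(atz(s,d["point"],.02).round(3),round(d["p"],2)) for d in tip_of("sweet1",s)[:7]])
# brown handle pixels vs. expected in side view
print(proj(s,np.array([.588,.313,.115])),proj(s,np.array([.505,.297,.014])))
E
```

```text
t 21.55 tcp [0.5884 0.3138 0.2665] yaw -168.8 up -0.4 j [ 0.37  0.49  0.38  1.45 -0.    0.18] F [-0.1  0.3 -0.1] gap 0.0856 gf 0.0
scoop_grip [(array([0.588, 0.338, 0.115]), 0.76), (array([0.338, 0.488, 0.115]), 0.64)]
scoop_grip [(array([0.591, 0.306, 0.115]), 0.96), (array([0.344, 0.497, 0.115]), 0.71)]
scoop_lip [(array([0.5  , 0.301, 0.014]), 0.88), (array([0.379, 0.572, 0.014]), 0.69), (array([0.538, 0.287, 0.014]), 0.62)]
scoop_lip [(array([0.377, 0.574, 0.014]), 0.91), (array([0.507, 0.301, 0.014]), 0.76)]
scoop [(array([0.353, 0.524, 0.014]), 0.82), (array([0.545, 0.296, 0.014]), 0.75), (array([ 0.749, -0.164,  0.014]), 0.23)]
scoop [(array([0.352, 0.534, 0.014]), 0.61), (array([0.559, 0.304, 0.014]), 0.57), (array([ 0.368, -0.161,  0.014]), 0.36)]
[(array([ 0.519, -0.256,  0.02 ]), 0.75), (array([ 0.507, -0.284,  0.02 ]), 0.67), (array([0.598, 0.446, 0.02 ]), 0.61), (array([ 0.502, -0.314,  0.02 ]), 0.53), (array([ 0.488, -0.26 ,  0.02 ]), 0.49), (array([ 0.53, -0.3 ,  0.02]), 0.48), (array([ 0.538, -0.277,  0.02 ]), 0.48)]
[np.float64(326.16827315411535), np.float64(169.81854871699164)] [np.float64(295.1541522030853), np.float64(206.5116033836746)]
```

```bash
python3 -c "from workcell import *; print(hand_in())"
```

```text
the job is handed in; nothing more can be done
None
```

I tipped all six sweets into the bowl, stood the scoop back on its board and let go. The job is handed in at about 22 s on the robot's clock; `hand_in()` returned no verdict.

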